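# Rake a lost bezel out from under the low stand

## Task

One of the brass bezel cups has slid under the low plywood stand, into the left part of the gap, somewhere between the left cheek and a wooden packing piece that is pushed in under the middle; neither shows from above. Take the flat T-shaped rake, feel gently for the cup under the stand and drag it out without forcing the blade against anything or shoving the stand, then lay the rake flat on the table and put the cup in the wooden tray with the others. Leave the dropper bottle, the plastic bottle and the black cap where they are.

Things in the scene. Friction and masses are not known exactly. Their poses are not given: they have to be found in the camera images.
- stand: low plywood stand, fixed, 150 mm deep (its x, to the back) by 372 mm wide (its y, to the left seen from the robot); origin on the table at the centre of its footprint. Deck 12 mm thick, top 28 mm above the table, front edge at x = -75 mm. A cheek at each end and a back rail carry it: the gap below is open only at the front. Jars and cups up to 131 mm high stand fixed on its rear half (x > 0)
- stand_front (a point): middle of the deck's front edge at its underside, 16 mm above the table. The gap is too low for fingers, and too low for the 6 mm blade to pass over the 10 mm cup. It is 330 mm wide: the cheeks' inner faces are at the stand's y = +165 and -165 mm
- stand_back (a point): middle of the back rail's front face, 8 mm above the table, 115 mm behind the front edge. Somewhere in the gap a fixed wooden packing piece, 24 mm wide, runs from this rail to 18 mm behind the front edge, its centre line at the stand's y between -110 and 0 mm; its place is not reported. It stops firmly whatever is swept against it
- stand_left (a point): inner face of the left cheek at the front edge, 8 mm above the table. The strip 70 mm wide beside it is always empty. The lost cup (round, brass, 30 mm across, 10 mm high, 22 g, upright, not reported) lies loose between here and the packing piece: its centre 35 to 75 mm left of that piece's centre line and 38 to 77 mm behind the front edge, so the rake's head fits behind it
- rake: flat T-shaped rake, loose, 0.125 kg, standing on the flat foot of its grip block; origin under the centre of that block, x along the strip to the head, z up. The 6 mm plywood blade (a strip 14 mm wide and the cross head) is let into the block and runs level, 2 to 8 mm above the table, from x = 28 to 155 mm
- rake_grip (a point): centre of the rake's upright wooden grip block (56 mm along x, 18 mm across y, from the table to 46 mm above it), 26 mm above its foot: grasp here across y
- rake_head (a point): centre of the rake's cross head, a bar 54 mm across (y) by 10 mm (x) by 6 mm, 150 mm ahead of the grip along the rake's x, 5 mm above the table as it lies
- rake_blade: the flat plywood blade of the rake (strip and cross head), same origin and axes as the rake; it is thin and only let into the block, so it must not be loaded with more than about 20 N
- tray: open wooden tray, fixed, 116 mm (x) by 200 mm (y) by 40 mm high, walls 6 mm, floor 4 mm thick; origin under its centre. Three brass bezel cups like the lost one stand in the half towards its +y; the rest is empty
- tray_free (a point): point on the tray's floor, 4 mm above the table, in the middle of its empty part; at least 50 mm free on either side along the tray's y and 50 mm to the walls along its x
- dropper: small white dropper bottle with a black top, 24 mm across, 70 mm high, loose bystander; origin under its base
- bottle: clear plastic bottle without cap, 57 mm across, 166 mm high, loose bystander; origin under its base
- cap: black ribbed screw cap, 32 mm across, 23 mm high, loose bystander; origin under its base
Things that resemble listed ones, but are neither listed nor needed, are in the scene too. Leave any red look-alike of the rake alone.

How it is judged (in metres and radians):
On the way:
1. the rake's head is well in under the stand (x of rake_head in the frame of stand above -0.03 m and z of rake_head in the frame of stand below 0.016 m), for 0.2 s.
At the end, for the whole second after the job is handed in: The lost cup rests in the tray: its weight alone, 0.1 to 0.6 N, bears on the tray, and the rake does not touch the tray; the rake lies flat and still on the table (within 0.08 rad of level, grip block centre no more than 32 mm above the table) (contact force between tray and anything else between 0.1 and 0.6 N and contact force between tray and rake below 0.01 N and height (world z) of rake_grip below 0.032 m and angle between rake's own z axis and vertical below 0.08 rad and linear speed of rake below 0.01 m/s).
It fails at once if the blade is forced: more than 20 N against the stand, the packing piece, the cup or the table (contact force between rake_blade and anything else above 20 N).
It fails at once if the stand with its jars is shoved with more than 20 N (contact force between stand and anything else above 20 N).
It fails at once if a bystander is displaced by more than 30 mm (distance of any of dropper, bottle, cap from where it was at the start of the episode above 0.03 m).
It also fails if it takes over 67 s, if anything falls off the work surface, if the arm or the gripper's body presses on something with over 40 N, if the wrist force passes 120 N, or if a joint passes its speed limit or range.

## Robot

A 6-joint arm with a two-finger parallel gripper is mounted at the origin on a cart in front of the work surface, level with it; the furniture and walls round the work are solid. World frame = base frame: x ahead of the robot, y to its left, z up, the work surface at z = 0. Lengths are in mm, angles in rad, forces in N, time in s.
With the tool pointing down it reaches from about 300 to 775 mm from the base axis. Payload 14.6 kg.
Tool frame: the origin (TCP) lies midway between the tips of the shut fingers; the grasp point (between the pads) lies 19 mm behind it (grip_depth is the distance from the TCP to the grasp point, in mm); z points along the fingers, y is the direction in which the jaws open and shut (so a half turn about z gives the same grasp; the last joint's range is limited). The gripper opens to 94 mm and grips with 3 to 60 N. Pads are 16 mm wide; open, the fingers measure 119 mm over their backs; the gripper's body (75 mm by 177 mm) begins 78 mm behind the grasp point.
Start: joints at [1.199, 0.3, 1.521, -0, 1.321, -0.067], TCP at [165.054, 524.639, 205.446] pointing down, gripper open.
Joint ranges: [-3.03, 3.03], [-0.79, 2.21], [0.23, 2.52], [-1.04, 4.18], [0, 3.07], [-2.55, 2.55]. Speed limits (rad/s): [2.22, 2.22, 2.57, 3.14, 3.14, 3.14].

## Interface

Orientations are given as [roll, pitch, yaw] about the fixed x, y, z axes, in that order (R = Rz(yaw) Ry(pitch) Rx(roll)).
In Python, from cell import read_state, camera, camera_info, sign_off, grip_depth gives the robot as it stands.
- The arm moves only by the tool drive_tool, never from a script. Its argument "motion" is one flat list of numbers, 4 for each row, row after row: the shift along the tool's x, y, z in mm, then the turn about the tool's z in rad. A call has 1 to 8 rows; each row shifts and turns the pose as measured when the row begins, along the tool's axes as they then stand; what a row does not reach is not made up. A row lasts 1/12 s, in which the tool goes at most 41.7 mm and 7.16 degrees, less where a joint would pass 70% of its speed; a pose out of reach is approached as far as the arm can. A call is refused whole if a number of a shift passes 41.7 or a number of a turn 0.125, either way. A call with a gripper value outside its range is refused whole. "jaw" is the closure, from 0 (fully open) to 1 (shut), set as the call begins (left out, the last holds). The fingers move at their own pace and stop on an object; "grip_force" is the grip in N (left out, the last holds). Time passes only in rows, so rows that do not move let the fingers close. It gives the time, the measured TCP pose, the force and the opening at its end, in the units of the state.
- read_state(): the state, without advancing time (a new reading comes with each control period).
- camera(name): name is "scene" or "side" or "wrist"; returns the picture (384x512x3 uint8, red, green, blue); there is no depth.
- camera_info(name): a dict with "fovy" (degrees; the focal length in pixels is half the picture's height over the tangent of half this angle, whatever the lens; pixels are square), "cx", "cy" (the principal point, pixels), "k1" (the pictures are not rectified: a ray, as slopes to the right and down, at radius r is drawn at 1 + k1 r^2 times it, then the intrinsics apply), "camera_from_world" (4x4, takes a point from world to camera coordinates). Camera axes: x right, y up, looking along -z (the intrinsics and any distortion apply to the point x, -y, -z); pixel columns grow to the right and rows downward; lengths in mm; the calibration is good to about 2 mm. A picture is of the moment at which its call begins: read the wrist's pose just before it. camera_info takes no time and is no camera call; for the wrist camera it gives the pose at the moment of the call.
- sign_off(): hands the job in, once; it reports no verdict.
The state is a dict: "clock": time; "joints": joint angles; "qd": joint speeds; "effort": joint torques, N m; "eef_pos": TCP position; "eef_rot": TCP orientation; "wrist_force": force on the tool from outside, world axes, zero at the start; "moment": the same for the moment, N m; "finger_gap": finger opening in mm.
Only numpy, scipy, OpenCV 4.12 (cv2) and the standard library are available. Lean on these libraries where they do the work, as an engineer would, in place of code of your own. Each camera call takes 0.05 s, during which the arm holds its last target. There are 200 camera calls.

## Working session

There is one attempt and no reset: what is moved stays moved. The work goes in short steps, Python scripts to look and compute and a tool call to move; the robot and the scene stay as the last step left them, time stands still between calls to the robot, and variables do not carry over. Pictures are saved under pics/ and viewed, on a budget of 10 in all, crops included, one or two more only if the job needs it, and the job is handed in when it is done.

Besides the shell and the picture viewer there is one more tool, called after "Call:" as name(argument=value, ...), one argument or row to a line, values as JSON. drive_tool: Moves the arm, as the interface text tells. Its arguments: {"type":"object","properties":{"motion":{"type":"array","items":{"type":"number"}},"jaw":{"type":"number"},"grip_force":{"type":"number"}},"required":["motion"]}

```bash
mkdir -p pics
cat > h.py <<'E'
import numpy as np, cv2
from cell import *
def snap(n,f,crop=None,scale=1):
    info=camera_info(n); im=camera(n)
    if crop: a,b,c,d=crop; im=im[b:d,a:c]
    if scale!=1: im=cv2.resize(im,None,fx=scale,fy=scale,interpolation=cv2.INTER_CUBIC)
    cv2.imwrite('pics/'+f,im[:,:,::-1]); return info
def px2w(info,u,v,z=0):
    f=192/np.tan(np.radians(info['fovy'])/2)
    d=np.array([(u-info['cx'])/f,(v-info['cy'])/f]); p=d.copy()
    for _ in range(20): p=d/(1+info['k1']*(p@p))
    T=np.array(info['camera_from_world']); R=T[:3,:3]; c=-R.T@T[:3,3]
    r=R.T@np.array([p[0],-p[1],-1]); return (c+r*(z-c[2])/r[2]).round(1)
def w2px(info,P):
    f=192/np.tan(np.radians(info['fovy'])/2); T=np.array(info['camera_from_world'])
    q=T[:3,:3]@np.array(P,float)+T[:3,3]; p=np.array([q[0],-q[1]])/-q[2]
    p=p*(1+info['k1']*(p@p)); return (p*f+[info['cx'],info['cy']]).round(1)
E
python3 - <<'E'
from h import *
print(read_state(), grip_depth)
a=camera('scene');b=camera('side')
cv2.imwrite('pics/scene.png',cv2.resize(a,(800,600),interpolation=2)[:,:,::-1]);cv2.imwrite('pics/side.png',cv2.resize(b,(800,600),interpolation=2)[:,:,::-1])
cv2.imwrite('pics/s0.png',a[:,:,::-1])
for n in('scene','side'):print(camera_info(n))
E
```

```text
{'clock': 0.0, 'joints': array([ 1.19939791e+00,  3.00474209e-01,  1.52159878e+00,  2.66910401e-05,
        1.32072622e+00, -6.65992385e-02]), 'qd': array([ 1.01439821e-04,  3.70589455e-04,  7.81391785e-06,  3.32076450e-04,
        2.33081374e-03, -6.19370106e-05]), 'effort': array([ 3.54215872e-04, -5.31813455e+01, -3.52737665e+01,  7.08123785e-02,
        2.44895130e-02, -9.20111074e-05]), 'eef_pos': array([164.9507445 , 524.39137961, 204.87714738]), 'eef_rot': array([-3.14039049e+00, -1.06091783e-04,  2.83678679e+00]), 'wrist_force': array([ 0.69021563, -0.13828214, -0.24497675]), 'moment': array([-0.04789828,  0.00200305, -0.00261933]), 'finger_gap': 93.62610711265457} 18.8
{'fovy': 57.159464906648616, 'cx': 256.48980911921296, 'cy': 192.47309570911557, 'k1': -0.10011101239579134, 'camera_from_world': array([[ 7.94929662e-01, -6.06417121e-01,  1.85770532e-02,
        -3.50008486e+02],
       [ 3.85191785e-01,  5.28116956e-01,  7.56782511e-01,
        -3.47383328e+02],
       [-4.68736729e-01, -5.94433138e-01,  6.53402727e-01,
        -1.07741097e+03],
       [ 0.00000000e+00,  0.00000000e+00,  0.00000000e+00,
         1.00000000e+00]])}
{'fovy': 44.10341556684336, 'cx': 265.3212123384027, 'cy': 194.62450332542855, 'k1': 0.0007427762278375103, 'camera_from_world': array([[-9.96814795e-01, -7.96107599e-02,  4.73200436e-03,
         5.85542019e+02],
       [ 3.81935713e-02, -4.24454439e-01,  9.04643400e-01,
        -1.73502705e+01],
       [-7.00108282e-02,  9.01942657e-01,  4.26143084e-01,
        -2.26341346e+03],
       [ 0.00000000e+00,  0.00000000e+00,  0.00000000e+00,
         1.00000000e+00]])}
```

View pics/scene.png

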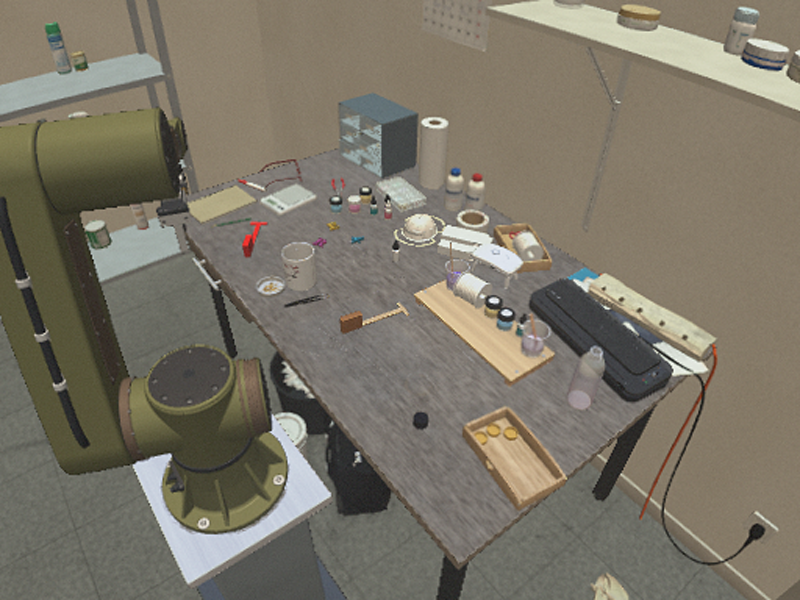

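View pics/side.png

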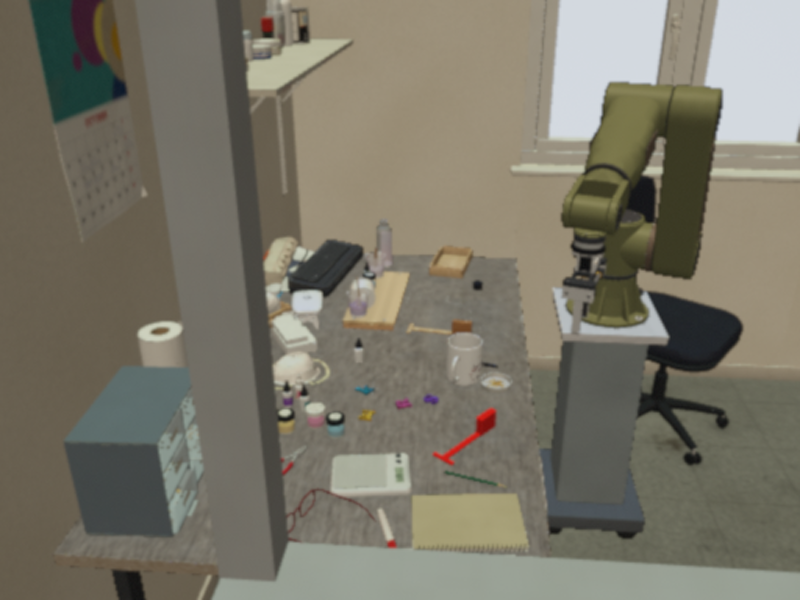

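The candidates for the rake in the scene view (800 px wide) are the wooden T, block (350,322) and head (403,308), and the red T at (250,245), which is the look-alike. Tweezers lie at (305,299). I choose the wooden T. The stand is the board at (485,328), the tray is at (513,455), the cap (420,420), the bottle (587,378) and the dropper (396,250). I'll check this in a close crop.

Run:
```python
import cv2
a=cv2.imread('pics/s0.png')[170:330,205:375]
cv2.imwrite('pics/c1.png',cv2.resize(a,None,fx=3.75,fy=3.75,interpolation=2))
```

```text
(no output)
```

View pics/c1.png

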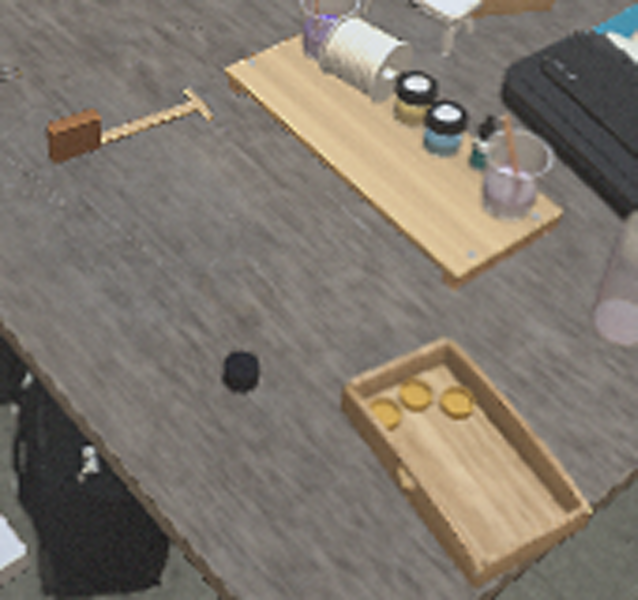

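Run:
```python
from h import *
i=camera_info('scene')
def c(u,v,z):return px2w(i,u/3.75+205-.4,v/3.75+170-.4,z)
for n,u,v,z in [('FL',226,70,28),('FR',457,268,28),('BR',561,212,28),('BL',300,37,28),('head1',186,91,8),('head2',210,118,8),('head',198,104,8),('strip near block',103,138,8),('b1',48,125,46),('b2',97,110,46),('foot1',52,160,0),('foot2',101,143,0),('t1',343,388,40),('t2',447,340,40),('t3',588,510,40),('t4',475,575,40),('cap',240,360,23)]: print(n,c(u,v,z))
```

```text
FL [629.7 191.6  28. ]
FR [ 626.2 -168.1   28. ]
BR [ 764.3 -179.    28. ]
BL [734.9 187.6  28. ]
head1 [586.4 207.6   8. ]
head2 [580.6 156.5   8. ]
head [584.  182.4   8. ]
strip near block [468.8 198.8   8. ]
b1 [411.8 214.5  46. ]
b2 [465.9 203.9  46. ]
foot1 [410.7 209.7   0. ]
foot2 [467.3 200.8   0. ]
t1 [ 438.4 -212.1   40. ]
t2 [ 548.1 -229.3   40. ]
t3 [ 515.7 -422.    40. ]
t4 [ 401.5 -405.6   40. ]
cap [ 394.7 -125.8   23. ]
```

The crop confirms the wooden rake: block top about (75,118), head (198,104). The stand's front edge runs (226,70) to (457,268), and the tray has its three cups at the +y end. I'll go above the rake.

Call:
drive_tool(
  motion=[-32,-20,0,0,-32,-20,0,0,-32,-20,0,0,-32,-20,0,0,-32,-20,0,0,-32,-20,0,0,-32,-20,0,0,-32,-20,0,0],
  jaw=0.3,
)

```text
clock: 0.77
eef_pos: [363.6, 288.6, 202.2]
eef_rot: [-3.137, -0.002, 2.847]
wrist_force: [-0.0, 0.8, 0.4]
finger_gap: 65.8
```

Call:
drive_tool(
  motion=[-32,-20,0,0,-32,-20,0,0,-26,-17,0,0,0,0,0,-0.09,0,0,0,-0.09,0,0,0,0],
)

```text
clock: 1.27
eef_pos: [439.2, 196.3, 201.0]
eef_rot: [-3.135, -0.005, 3.025]
wrist_force: [0.0, -0.1, -0.6]
finger_gap: 65.7
```

Run:
```python
from h import *
import pickle
s=read_state();print(s['clock'],s['eef_pos'],s['eef_rot'])
i=snap('wrist','w1.png',scale=1.5625); pickle.dump(i,open('w1.pkl','wb'))
T=np.array(i['camera_from_world']);print('cam',-T[:3,:3].T@T[:3,3],i['fovy'])
for P in [(436,205,46),(584,182,8),(628,191,28),(630,0,28)]:print(P,w2px(i,P)*1.5625)
```

```text
1.2667 [439.22700497 196.32603942 201.04293748] [-3.13525445 -0.00475888  3.02538358]
cam [358.96022785 206.38735672 381.52877578] 64.68461081592326
(436, 205, 46) [417.65625 278.125  ]
(584, 182, 8) [409.0625  432.65625]
(628, 191, 28) [425.      487.96875]
(630, 0, 28) [213.125   509.53125]
```

View pics/w1.png

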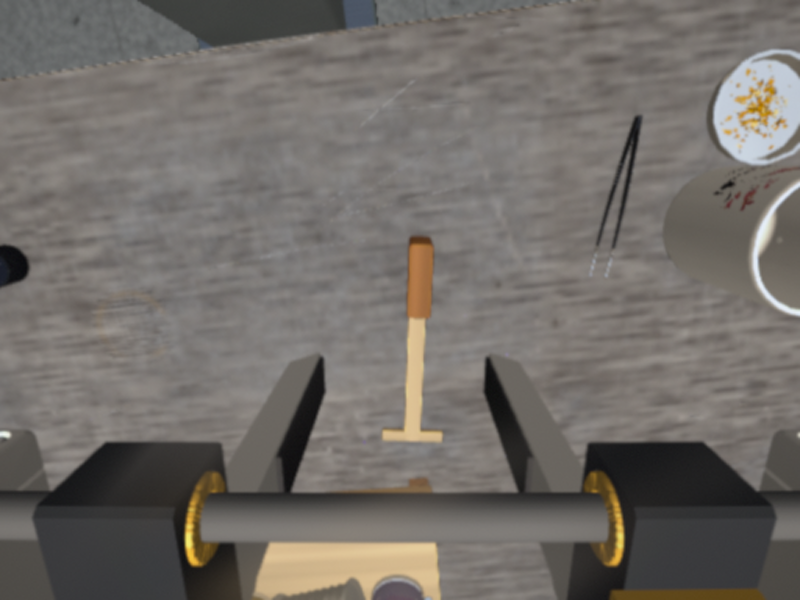

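Run:
```python
from h import *
import pickle
i=pickle.load(open('w1.pkl','rb'))
def c(n,u,v,z):print(n,px2w(i,u/1.5625,v/1.5625,z))
c('b near',421,244,46);c('b far',420,319,46);c('head',412,436,8);c('h1',382,434,8);c('h2',442,437,8);c('strip',417,322,8)
c('FL',430,488,28);c('front',350,491,28);c('left',439,580,28)
```

```text
b near [411.6 210.1  46. ]
b far [467.1 203.4  46. ]
head [587.6 184.2   8. ]
h1 [582.6 157.9   8. ]
h2 [591.6 210.7   8. ]
strip [481.7 200.3   8. ]
FL [628.5 195.3  28. ]
front [623.8 125.1  28. ]
left [730.8 193.4  28. ]
```

Call:
drive_tool(
  motion=[1,10,30,0.03,0,0,40,0,0,0,40,0,0,0,40,0,0,0,20,0,0,0,0,0],
)

```text
clock: 1.82
eef_pos: [438.3, 209.0, 26.8]
eef_rot: [-3.139, 0.001, 2.972]
wrist_force: [-0.6, -1.1, -0.8]
finger_gap: 66.0
```

Call:
drive_tool(
  motion=[0,-2,10,0,0,0,9,0,0,0,0,0],
)

```text
clock: 2.07
eef_pos: [437.7, 208.1, 8.3]
eef_rot: [-3.139, 0.001, 2.967]
wrist_force: [-0.3, 0.3, -0.3]
finger_gap: 66.1
```

Call:
drive_tool(
  motion=[0,0,0,0,0,0,0,0,0,0,0,0,0,0,0,0,0,0,0,0,0,0,0,0],
  jaw=1,
  grip_force=50,
)

```text
clock: 2.57
eef_pos: [440.0, 209.7, 13.1]
eef_rot: [3.141, 0.007, 2.966]
wrist_force: [0.8, -0.9, -0.1]
finger_gap: 29.2
```

Call:
drive_tool(
  motion=[0,0,1,0,0,0,1,0,0,0,0,0,0,0,0,0],
)

```text
clock: 2.9
eef_pos: [440.5, 209.8, 11.9]
eef_rot: [3.14, 0.008, 2.965]
wrist_force: [-0.6, -0.4, 0.4]
finger_gap: 17.8
```

Call:
drive_tool(
  motion=[0,0,-2,0,0,0,-2,0,-5,-16,0,0,-5,-16,0,0,-6,-16,0,0,-5,-16,0,0,0,0,0,-0.08,0,0,0,-0.08],
)

```text
clock: 3.57
eef_pos: [449.5, 140.4, 16.1]
eef_rot: [-3.141, 0.006, 3.129]
wrist_force: [-0.3, 0.6, -1.6]
finger_gap: 17.7
```

Run:
```python
from h import *
import pickle
i=camera_info('wrist');a=camera('wrist');j=camera_info('scene');b=camera('scene')
s=read_state();print(s['clock'],s['eef_pos'],s['eef_rot'],s['wrist_force'],s['finger_gap'])
pickle.dump(i,open('w2.pkl','wb'))
cv2.imwrite('pics/w2.png',a[:,:,::-1]);cv2.imwrite('pics/s2.png',b[:,:,::-1])
w=cv2.resize(a[150:384,156:356],(400,468),interpolation=2); c=cv2.resize(b[170:287,235:335],(400,468),interpolation=2)
cv2.imwrite('pics/m2.png',np.hstack([w,c])[:,:,::-1])
```

```text
3.6667 [449.41888646 140.76116353  16.06596455] [-3.14113279  0.00630744  3.12762011] [ 0.92882909 -0.07627021 -0.85249323] 17.897792057092996
```

View pics/m2.png

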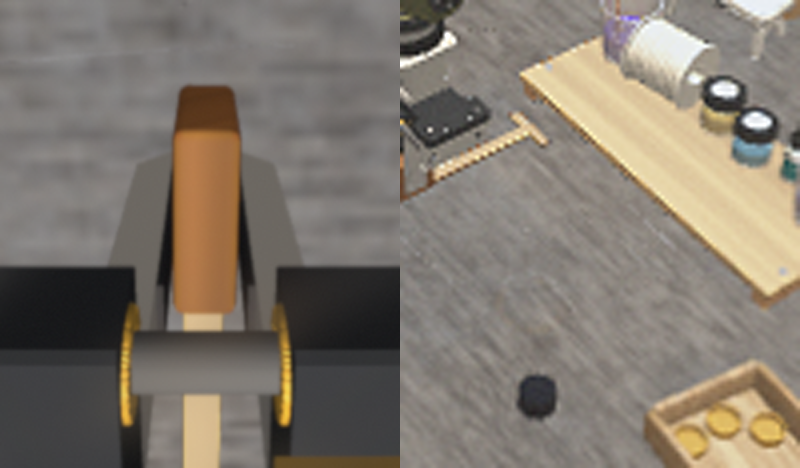

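Run:
```python
from h import *
import pickle
i=pickle.load(open('w2.pkl','rb'));j=camera_info('scene')
c=lambda n,u,v,z:print(n,px2w(j,(u-400)/4+235-.4,v/4+170-.4,z))
w=lambda n,u,v,z:print(n,px2w(i,u/2+156-.25,v/2+150-.25,z))
w('bn',207,128,50);w('bf',205,312,50);w('strip',202,325,12);w('strip2',201,460,12)
c('h1',517,115,11);c('h2',547,142,11);c('head',532,129,11);c('FL',522,73,28);c('FR',763,289,28);c('BL',600,41,28)
c('capo',538,385,23)
```

```text
bn [420.3 140.5  50. ]
bf [475.6 139.2  50. ]
strip [509.5 137.6  12. ]
strip2 [572.1 136.3  12. ]
h1 [599.4 159.2  11. ]
h2 [598.6 109.4  11. ]
head [598.5 133.4  11. ]
FL [632.1 193.1  28. ]
FR [ 620.3 -168.3   28. ]
BL [733.2 185.6  28. ]
capo [ 395.4 -127.6   23. ]
```

Call:
drive_tool(
  motion=[0,1,2,0,-12,0,0,0,-12,0,0,0,-12,0,0,0,-12,0,0,0],
)

```text
clock: 4.08
eef_pos: [496.9, 142.2, 13.6]
eef_rot: [-3.141, 0.004, 3.116]
wrist_force: [0.1, 0.0, -1.4]
finger_gap: 17.9
```

Call:
drive_tool(
  motion=[-10,0,0,-0.005,-10,0,0,0,-10,0,0,0,-10,0,0,0,-10,0,0,0],
)

```text
clock: 4.5
eef_pos: [548.8, 142.6, 12.4]
eef_rot: [-3.141, 0.003, 3.109]
wrist_force: [-0.3, -0.2, -1.2]
finger_gap: 17.8
```

Call:
drive_tool(
  motion=[-8,0,0,0,-8,0,0,0,-5,0,0,0,-5,0,0,0],
)

```text
clock: 4.83
eef_pos: [576.5, 142.9, 12.1]
eef_rot: [-3.141, 0.002, 3.103]
wrist_force: [-1.6, 0.4, 2.6]
finger_gap: 17.5
```

Call:
drive_tool(
  motion=[0,0,-2,-0.02,-3,0,0,0,-2,0,0,0],
)

```text
clock: 5.08
eef_pos: [581.8, 143.0, 13.8]
eef_rot: [-3.141, 0.001, 3.124]
wrist_force: [0.0, 0.5, -1.7]
finger_gap: 17.9
```

Call:
drive_tool(
  motion=[-2,0,0,0,-2,0,0,0],
)

```text
clock: 5.25
eef_pos: [585.7, 143.0, 13.5]
eef_rot: [-3.14, 0.001, 3.124]
wrist_force: [-0.7, 0.1, -1.2]
finger_gap: 18.0
```

Call:
drive_tool(
  motion=[-2,0,0,0,-2,0,0,0],
)

```text
clock: 5.42
eef_pos: [590.0, 142.9, 13.5]
eef_rot: [-3.14, 0.001, 3.123]
wrist_force: [0.2, 1.0, -1.5]
finger_gap: 18.0
```

Call:
drive_tool(
  motion=[-2,0,0,0,-1,0,0,0],
)

```text
clock: 5.58
eef_pos: [591.5, 142.8, 12.9]
eef_rot: [-3.14, -0.005, 3.123]
wrist_force: [-11.3, -0.4, 1.9]
finger_gap: 17.8
```

Call:
drive_tool(
  motion=[-2,0,0,0],
)

```text
clock: 5.67
eef_pos: [591.7, 142.8, 12.3]
eef_rot: [-3.139, -0.01, 3.123]
wrist_force: [-21.4, 1.2, 8.4]
finger_gap: 17.6
```

The rail is felt at TCP x≈591, and the contact is stiff. I'll back off and use single small steps from here.

Call:
drive_tool(
  motion=[5,0,-2,0,4,0,0,0,0,0,0,0],
)

```text
clock: 5.92
eef_pos: [581.8, 143.0, 14.0]
eef_rot: [-3.139, -0.011, 3.123]
wrist_force: [-0.2, 0.1, 0.0]
finger_gap: 17.5
```

Call:
drive_tool(
  motion=[0,-4,0,0,0,-4,0,0,0,-4,0,0,0,-4,0,0,0,-4,0,0,0,-4,0,0,0,-4,0,0,0,-4,0,0],
)

```text
clock: 6.58
eef_pos: [582.0, 107.7, 14.5]
eef_rot: [-3.139, -0.009, 3.123]
wrist_force: [-0.3, 0.1, -1.2]
finger_gap: 17.7
```

Call:
drive_tool(
  motion=[0,-4,0,0,0,-4,0,0,0,-4,0,0,0,-4,0,0,0,-4,0,0,0,-3,0,0,0,-3,0,0,0,-3,0,0],
)

```text
clock: 7.25
eef_pos: [581.4, 75.1, 14.6]
eef_rot: [-3.139, -0.009, 3.122]
wrist_force: [0.3, -0.0, -1.7]
finger_gap: 18.0
```

Call:
drive_tool(
  motion=[0,-1.5,0.5,0,0,-1.5,0,0,0,-1.5,0,0,0,-1.5,0,0,0,-1.5,0,0,0,-1.5,0,0,0,-1.5,0,0,0,-1.5,0,0],
)

```text
clock: 7.92
eef_pos: [581.1, 61.9, 14.0]
eef_rot: [-3.139, -0.009, 3.122]
wrist_force: [0.2, -0.6, -0.7]
finger_gap: 17.7
```

Call:
drive_tool(
  motion=[0,-1.5,0,0,0,-1.5,0,0,0,-1.5,0,0,0,-1.5,0,0,0,-1.5,0,0,0,-1.5,0,0,0,-1.5,0,0,0,-1.5,0,0],
)

```text
clock: 8.58
eef_pos: [580.9, 48.6, 14.1]
eef_rot: [-3.139, -0.009, 3.123]
wrist_force: [0.1, 0.3, -1.5]
finger_gap: 17.9
```

Call:
drive_tool(
  motion=[0,-1.5,0,0,0,-1.5,0,0,0,-1.5,0,0,0,-1.5,0,0,0,-1.5,0,0,0,-1.5,0,0,0,-1.5,0,0,0,-1.5,0,0],
)

```text
clock: 9.25
eef_pos: [580.6, 35.2, 14.1]
eef_rot: [-3.139, -0.009, 3.122]
wrist_force: [0.4, -0.6, -2.0]
finger_gap: 17.6
```

Call:
drive_tool(
  motion=[-0.5,-1.5,0,0,0,-1.5,0,0,0,-1.5,0,0,0,-1.5,0,0,0,-1.5,0,0,0,-1.5,0,0,0,-1.5,0,0,0,-1.5,0,0],
)

```text
clock: 9.92
eef_pos: [580.9, 21.9, 14.2]
eef_rot: [-3.139, -0.009, 3.122]
wrist_force: [-0.3, 0.1, -1.9]
finger_gap: 17.8
```

Call:
drive_tool(
  motion=[0,-1.5,0,0,0,-1.5,0,0,0,-1.5,0,0,0,-1.5,0,0,0,-1.5,0,0,0,-1.5,0,0,0,-1.5,0,0,0,-1.5,0,0],
)

```text
clock: 10.58
eef_pos: [580.7, 8.6, 14.2]
eef_rot: [-3.139, -0.009, 3.122]
wrist_force: [-0.5, -0.3, -0.6]
finger_gap: 17.8
```

Call:
drive_tool(
  motion=[0,-1.5,0,0,0,-1.5,0,0,0,-1.5,0,0,0,-1.5,0,0,0,-1.5,0,0,0,-1.5,0,0,0,-1.5,0,0,0,-1.5,0,0],
)

```text
clock: 11.25
eef_pos: [580.4, -4.8, 14.2]
eef_rot: [-3.139, -0.009, 3.122]
wrist_force: [0.8, 0.7, -1.3]
finger_gap: 17.3
```

Call:
drive_tool(
  motion=[0,-1.5,0,0,0,-1.5,0,0,0,-1.5,0,0,0,-1.5,0,0,0,-1.5,0,0,0,-1.5,0,0,0,-1.5,0,0],
)

```text
clock: 11.83
eef_pos: [580.2, -16.4, 14.2]
eef_rot: [-3.139, -0.009, 3.122]
wrist_force: [0.6, 0.3, -1.4]
finger_gap: 18.0
```

```bash
python3 -c "
from h import *
s=read_state();print(s['wrist_force'],s['moment'],s['eef_rot'])"
```

```text
[ 0.56972331  0.32968331 -1.35038578] [ 0.02779527 -0.00664447 -0.00446288] [-3.13949304 -0.00894733  3.12242644]
```

Call:
drive_tool(
  motion=[0,-1.5,0,0,0,-1.5,0,0,0,-1.5,0,0,0,-1.5,0,0,0,-1.5,0,0,0,-1.5,0,0,0,-1.5,0,0],
)

```text
clock: 12.42
eef_pos: [579.9, -28.0, 14.3]
eef_rot: [-3.139, -0.009, 3.123]
wrist_force: [-0.1, 0.2, -0.9]
finger_gap: 17.5
```

```bash
python3 -c "
from h import *
s=read_state();print(s['wrist_force'],s['moment'],s['eef_rot'])"
```

```text
[-0.11894164  0.21967091 -0.87188375] [-0.01544009  0.00561891  0.00854974] [-3.13949549 -0.00894758  3.12258571]
```

Call:
drive_tool(
  motion=[0,-1.5,0,0,0,-1.5,0,0,0,-1.5,0,0,0,-1.5,0,0,0,-1.5,0,0],
)

```text
clock: 12.83
eef_pos: [579.8, -36.4, 14.2]
eef_rot: [-3.14, -0.009, 3.123]
wrist_force: [0.3, -0.5, -1.1]
finger_gap: 17.6
```

```bash
python3 -c "
from h import *
s=read_state();print(s['wrist_force'],s['moment'],s['eef_rot'])"
```

```text
[ 0.31497815 -0.50377278 -1.13958244] [0.07133922 0.06566293 0.02261673] [-3.1395062  -0.00900964  3.12253824]
```

Call:
drive_tool(
  motion=[0,-1.5,0,0,0,-1.5,0,0,0,-1.5,0,0,0,-1.5,0,0,0,-1.5,0,0],
)

```text
clock: 13.25
eef_pos: [579.5, -41.9, 14.3]
eef_rot: [3.14, -0.009, 3.126]
wrist_force: [0.8, 9.4, -0.3]
finger_gap: 17.8
```

```bash
python3 -c "
from h import *
s=read_state();print(s['wrist_force'],s['moment'],s['eef_rot'])"
```

```text
[ 0.7621375   9.36909229 -0.29324494] [ 1.9840227  -0.00882849  0.90268631] [ 3.14025121 -0.00948181  3.12600121]
```

The contact is 9.4 N with a lever of about 96 mm from the TCP. That puts it on the strip, about 46 mm in, so it's the cup pinched against the packing piece and not the head tip. I'll ease off 3 mm and drag it out.

Call:
drive_tool(
  motion=[0,2,0,0,0,1,0,0,5,0,0,0,6,0,0,0,6,0,0,0,6,0,0,0],
)

```text
clock: 13.75
eef_pos: [555.1, -38.2, 14.3]
eef_rot: [3.14, -0.009, 3.127]
wrist_force: [0.2, -0.4, -1.1]
finger_gap: 17.8
```

Call:
drive_tool(
  motion=[6,0,0,0,6,0,0,0,6,0,0,0,6,0,0,0,6,0,0,0,6,0,0,0,6,0,0,0,6,0,0,0],
)

```text
clock: 14.42
eef_pos: [501.4, -37.5, 15.2]
eef_rot: [3.14, -0.008, 3.127]
wrist_force: [0.4, -0.6, -1.4]
finger_gap: 17.6
```

Call:
drive_tool(
  motion=[6,-0.2,0,0,6,-0.2,0,0,6,-0.2,0,0,6,-0.2,0,0,6,-0.2,0,0,6,-0.2,0,0,6,-0.2,0,0,6,-0.2,0,0],
)

```text
clock: 15.08
eef_pos: [448.0, -38.9, 15.8]
eef_rot: [3.14, -0.008, 3.126]
wrist_force: [0.4, 0.6, -1.9]
finger_gap: 17.5
```

Call:
drive_tool(
  motion=[6,0,0,0,6,0,0,0,6,0,0,0,6,0,0,0,6,0,0,0,6,0,0,0,6,0,0,0,3,0,0,0],
)

```text
clock: 15.75
eef_pos: [397.5, -38.1, 16.2]
eef_rot: [3.14, -0.008, 3.126]
wrist_force: [-0.1, -0.1, -1.2]
finger_gap: 17.6
```

Run:
```python
from h import *
b=camera('scene')
cv2.imwrite('pics/s3.png',cv2.resize(b[190:300,220:370],None,fx=5,fy=5,interpolation=2)[:,:,::-1])
```

```text
(no output)
```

View pics/s3.png

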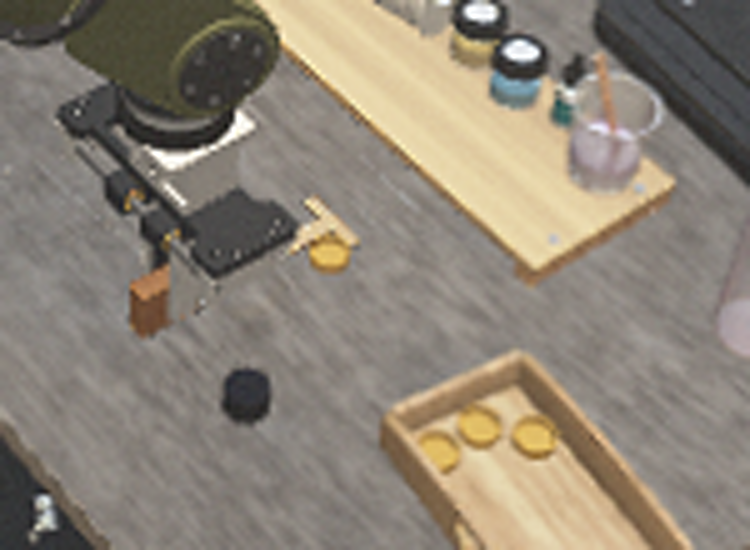

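The cup is out, at (330,252) in the corner of the T. I'll move the rake clear to the left and lay it down.

Run:
```python
from h import *
j=camera_info('scene');c=lambda n,u,v,z:print(n,px2w(j,u/5+220-.4,v/5+190-.4,z))
c('cup top',330,250,10);c('cap',247,383,23);c('capbase',247,410,0)
c('t1',383,422,40);c('t2',519,357,40)
```

```text
cup top [524.6 -63.8  10. ]
cap [ 394.2 -128.6   23. ]
capbase [ 391.8 -133.1    0. ]
t1 [ 436.2 -215.1   40. ]
t2 [ 544.8 -230.7   40. ]
```

Call:
drive_tool(
  motion=[-6,0.3,0,0,-8,1,0,0,0,12,0,0,0,15,0,0,0,18,0,0,0,20,0,0,0,15,0,0,0,0,2,0],
)

```text
clock: 16.47
eef_pos: [420.2, 46.4, 15.0]
eef_rot: [3.14, -0.004, 3.123]
wrist_force: [0.2, -0.0, -1.0]
finger_gap: 17.7
```

Next I'll lower it in small steps until I feel the foot.

Call:
drive_tool(
  motion=[0,0,1.2,0,0,0,1,0,0,0,0.6,0],
)

```text
clock: 16.72
eef_pos: [421.5, 46.6, 12.0]
eef_rot: [3.14, -0.004, 3.125]
wrist_force: [-13.7, 6.2, 29.7]
finger_gap: 17.7
```

Call:
drive_tool(
  motion=[0,0,-0.5,0],
)

```text
clock: 16.8
eef_pos: [421.7, 46.2, 12.6]
eef_rot: [3.14, -0.005, 3.124]
wrist_force: [0.4, -0.1, -1.8]
finger_gap: 17.6
```

```bash
python3 -c "
from h import *
s=read_state();print(s['wrist_force'],s['moment'],s['eef_rot'],s['eef_pos'])"
```

```text
[ 0.35043696 -0.13016282 -1.83102544] [ 0.02612594 -0.01918736 -0.08933594] [ 3.13960787 -0.00469494  3.12432506] [421.68371317  46.15163296  12.56159408]
```

Call:
drive_tool(
  motion=[0,0,0,0,0,0,0,0,0,0,0,0,0,0,0,0,0,0,0,0],
  jaw=0.4,
  grip_force=20,
)

```text
clock: 17.22
eef_pos: [422.7, 44.0, 12.6]
eef_rot: [3.14, -0.004, 3.121]
wrist_force: [0.6, 0.2, -0.3]
finger_gap: 47.6
```

Call:
drive_tool(
  motion=[0,0,-30,0,0,0,-35,0,0,0,-35,0,-24,-24,-20,0,-26,-27,0,0,-27,-28,0,0,-27,-28,0,0,0,0,0,0],
)

```text
clock: 17.88
eef_pos: [527.7, -70.1, 138.2]
eef_rot: [-3.141, -0.003, 3.125]
wrist_force: [0.7, -0.6, 0.4]
finger_gap: 56.4
```

Run:
```python
from h import *
import pickle
s=read_state();print(s['clock'],s['eef_pos'],s['eef_rot'],s['finger_gap'])
i=snap('wrist','w4.png',scale=1.5625); pickle.dump(i,open('w4.pkl','wb'))
print(w2px(i,(524.6,-63.8,10))*1.5625)
```

```text
17.8833 [527.73462197 -70.13091651 138.22892274] [-3.14118985e+00 -3.00674492e-03  3.12511081e+00] 56.39592370598328
[414.375   288.28125]
```

View pics/w4.png

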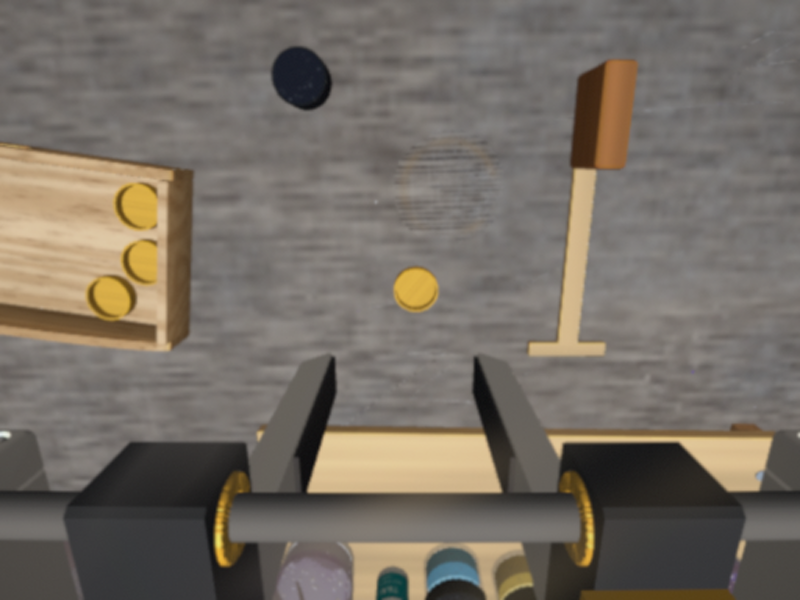

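Cup is at (416,289), within 2 px of where the scene view predicted. The rake lies flat with its block at (605,115) and head at (567,349). The cap (301,78) and the tray (end wall x≈180) are undisturbed.

Run:
```python
from h import *
import pickle
i=pickle.load(open('w4.pkl','rb'))
c=lambda n,u,v,z:print(n,px2w(i,u/1.5625,v/1.5625,z))
c('cup',416,288,10);c('c base',416,291,0);c('t1',191,172,40);c('t2',188,330,40);c('t2b',178,346,0);c('edge near',5,145,40)
for p in[(139,207),(146,262),(111,297)]:c('trc',*p,14)
c('bt1',612,61,46);c('bt2',622,168,46);c('head',567,349,8)
```

```text
cup [524.4 -62.7  10. ]
c base [529.1 -62.5  -0. ]
t1 [ 446.6 -190.6   40. ]
t2 [ 541.4 -205.9   40. ]
t2b [ 567.1 -234.6    0. ]
edge near [ 429.4 -294.7   40. ]
trc [ 467.3 -238.2   14. ]
trc [ 502.8 -239.7   14. ]
trc [ 526.1 -267.4   14. ]
bt1 [394.3  40.6  46. ]
bt2 [448.6  51.5  46. ]
head [570.9  43.    8. ]
```

Call:
drive_tool(
  motion=[2,7.5,10,0,0,0,35,0,0,0,35,0,0,0,35,0,0,0,10,0,0,0,0,0],
)

```text
clock: 18.43
eef_pos: [519.3, -54.2, 6.3]
eef_rot: [3.141, -0.004, 3.127]
wrist_force: [1.0, -0.2, 1.1]
finger_gap: 56.3
```

Call:
drive_tool(
  motion=[-5,-8,1,0,-1,0,1,0,0,0,0,0],
)

```text
clock: 18.68
eef_pos: [524.4, -60.6, 4.7]
eef_rot: [3.14, -0.005, 3.13]
wrist_force: [0.1, -0.5, -1.3]
finger_gap: 56.3
```

Call:
drive_tool(
  motion=[-1,-2,1,0,0,0,0.5,0,0,0,0,0,0,0,0,0,0,0,0,0,0,0,0,0],
  jaw=1,
  grip_force=15,
)

```text
clock: 19.18
eef_pos: [527.4, -63.0, 6.5]
eef_rot: [3.142, 0.001, 3.129]
wrist_force: [0.5, -0.4, -0.5]
finger_gap: 29.0
```

Call:
drive_tool(
  motion=[0,0,0,0,0,0,0,0,0,0,0,0],
)

```text
clock: 19.43
eef_pos: [527.3, -63.0, 6.6]
eef_rot: [-3.142, 0.001, 3.129]
wrist_force: [0.3, -0.8, -0.2]
finger_gap: 29.2
```

Call:
drive_tool(
  motion=[0,0,0,0,0,0,2,0,0,0,2,0,0,0,1,0],
  jaw=0.55,
)

```text
clock: 19.77
eef_pos: [527.4, -63.0, 1.3]
eef_rot: [-3.142, 0.002, 3.129]
wrist_force: [-0.1, -0.5, -0.1]
finger_gap: 42.0
```

Call:
drive_tool(
  motion=[0,0,0.3,0,0,0,0.3,0,0,0,0.3,0,0,0,0,0,0,0,0,0],
  jaw=1,
)

```text
clock: 20.18
eef_pos: [527.6, -63.1, 0.4]
eef_rot: [-3.142, 0.002, 3.13]
wrist_force: [0.1, 0.9, -1.0]
finger_gap: 29.6
```

Call:
drive_tool(
  motion=[0,0,-8,0,0,0,-20,0,0,0,-30,0,0,0,-25,0,3,-15,0,0,6,-26,0,0,6,-26,0,0,6,-26,0,0],
)

```text
clock: 20.85
eef_pos: [505.3, -154.8, 91.2]
eef_rot: [-3.141, 0.003, 3.136]
wrist_force: [-0.6, -0.5, -0.4]
finger_gap: 29.4
```

Call:
drive_tool(
  motion=[6,-28,0,0,6,-28,0,0,6,-28,0,0,6,-28,0,0,6,-28,0,0,4,-20,0,0,0,0,0,0],
)

```text
clock: 21.43
eef_pos: [466.6, -326.1, 96.2]
eef_rot: [-3.139, 0.006, 3.134]
wrist_force: [0.1, 0.6, 0.6]
finger_gap: 29.4
```

Run:
```python
from h import *
import pickle
s=read_state();print(s['clock'],s['eef_pos'],s['eef_rot'],s['finger_gap'])
i=snap('wrist','w5.png',scale=1.5625); pickle.dump(i,open('w5.pkl','wb'))
```

```text
21.4333 [ 466.60419873 -326.07770912   96.23437412] [-3.13856532  0.00604123  3.13386612] 29.412598747093075
```

View pics/w5.png

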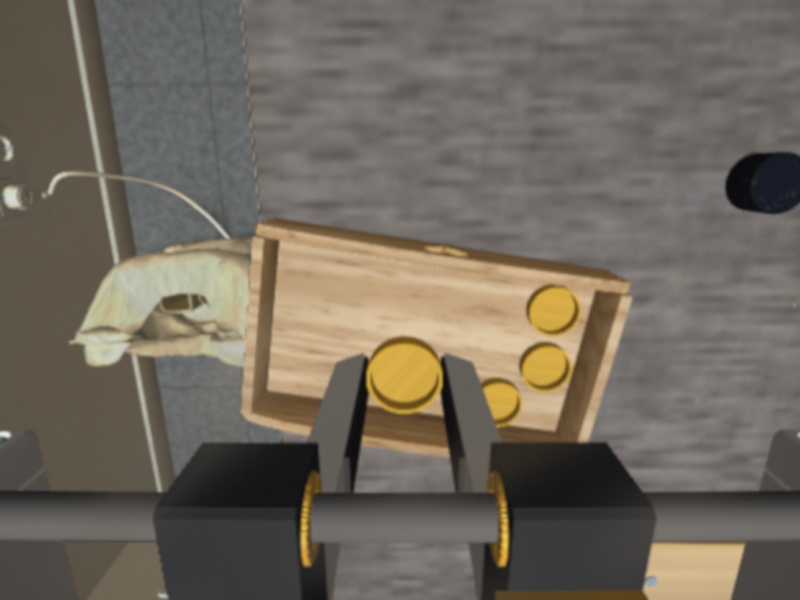

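The cup is held, level, at (404,374). The three others are at (552,310), (545,366) and (499,402), and the free floor's middle is near (355,325).

Run:
```python
from h import *
import pickle
i=pickle.load(open('w5.pkl','rb'))
for p in[(355,325,4),(275,260,4),(267,392,4),(552,310,14),(545,366,14),(499,402,14),(258,228,40),(628,292,40)]:print(p,px2w(i,p[0]/1.5625,p[1]/1.5625,p[2]))
```

```text
(355, 325, 4) [ 477.9 -356.9    4. ]
(275, 260, 4) [ 437.4 -402.1    4. ]
(267, 392, 4) [ 522.5 -414.6    4. ]
(552, 310, 14) [ 466.1 -241.3   14. ]
(545, 366, 14) [ 501.3 -242.6   14. ]
(499, 402, 14) [ 525.1 -269.    14. ]
(258, 228, 40) [ 414.1 -399.    40. ]
(628, 292, 40) [ 448.4 -211.1   40. ]
```

Call:
drive_tool(
  motion=[-3,-20,0,0,-2,-10,0,0,0,0,20,0,0,0,25,0,0,0,20,0,0,0,8,0,0,0,0,0],
)

```text
clock: 22.07
eef_pos: [475.3, -351.6, 23.7]
eef_rot: [-3.138, 0.009, 3.137]
wrist_force: [-0.3, -0.2, -0.3]
finger_gap: 29.3
```

Call:
drive_tool(
  motion=[0,0,8,0,0,0,5,0,0,0,3,0,0,0,1,0,0,0,0,0],
)

```text
clock: 22.48
eef_pos: [477.3, -351.0, 8.5]
eef_rot: [-3.136, 0.011, 3.139]
wrist_force: [0.7, -0.1, 0.5]
finger_gap: 29.5
```

Call:
drive_tool(
  motion=[0,0,1.5,0,0,0,1,0,0,0,0.5,0],
)

```text
clock: 22.73
eef_pos: [477.8, -351.6, 6.5]
eef_rot: [-3.135, 0.013, 3.139]
wrist_force: [0.2, -0.4, -0.1]
finger_gap: 29.5
```

Call:
drive_tool(
  motion=[0,0,1,0,0,0,0.8,0,0,0,0,0],
)

```text
clock: 22.98
eef_pos: [477.9, -351.8, 4.9]
eef_rot: [-3.134, 0.013, 3.138]
wrist_force: [-0.1, 0.3, -0.6]
finger_gap: 29.5
```

Call:
drive_tool(
  motion=[0,0,0,0,0,0,0,0,0,0,0,0,0,0,0,0],
  jaw=0.5,
)

```text
clock: 23.32
eef_pos: [478.0, -351.8, 5.0]
eef_rot: [-3.134, 0.013, 3.138]
wrist_force: [0.2, -0.3, -0.2]
finger_gap: 46.9
```

Call:
drive_tool(
  motion=[0,0,-15,0,0,0,-30,0,0,0,-35,0,0,0,-40,0,0,0,-30,0,0,0,0,0],
)

```text
clock: 23.82
eef_pos: [474.7, -349.8, 159.2]
eef_rot: [-3.138, 0.009, 3.138]
wrist_force: [1.2, -0.2, 1.3]
finger_gap: 46.9
```

Run:
```python
from h import *
a=camera('wrist');b=camera('scene')[180:335,205:375]
w=cv2.resize(a,(448,336)); c=cv2.resize(b,(368,336),interpolation=2)
cv2.imwrite('pics/f.png',np.hstack([w,c])[:,:800,::-1])
```

```text
(no output)
```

View pics/f.png

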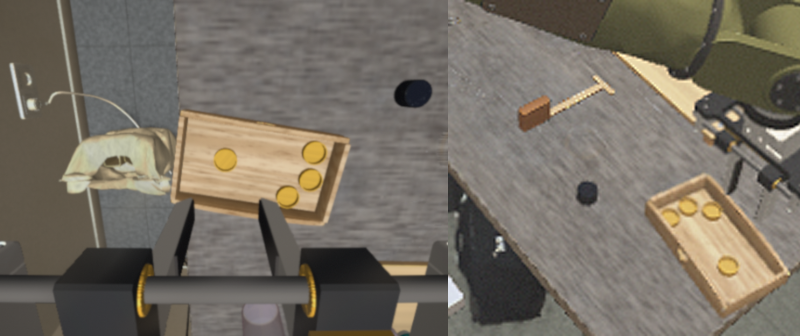

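The cup stands flat in the tray at (225,159). The rake lies flat on the table at (565,103) and the cap hasn't moved. I'm handing in.

```bash
python3 -c "
from cell import *
s=read_state();print(s['clock'],s['qd'].round(3));print(sign_off())"
```

```text
23.9167 [-0.001  0.045  0.039  0.    -0.016  0.   ]
the job is handed in; nothing more can be done
None
```

The lost cup is in the tray with the other three and the rake lies flat on the table. I handed in at about 24 s, well inside the 67 s limit. Two contacts on the way were harder than I meant, and either could have broken a force limit.

**How it went:** I took the rake in along the empty strip by the left cheek and felt the back rail. Then I swept the rake right until the cup was pinched against the packing piece, at about 9 N. After easing off I dragged the cup out, moved the rake clear to the left and laid it down. The cup then went into the empty part of the tray.

**Last checks:** the final pictures show the cup flat in the tray's free half, the rake flat on the table and the cap where it was. I didn't check the dropper or the bottle again at close range, but nothing passed near the dropper, and the bottle was well clear of every move.

**Readings that disagree with the limits:**
- **Rail contact:** while feeling for the back rail, the wrist read about 21 N for one step. Part of this looked like the rake's foot on the table, but it is close to the 20 N limit for the blade and the stand, so it may have gone over.
- **Laying the rake down:** the wrist briefly read about 30 N vertically. I took this to be the grip block's foot on the table, not the blade, because the height matched where it first stood. I couldn't measure the blade force directly.

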